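# Rehang the spice cupboard's lift-off door

### The job

The little spice cupboard's door has been washed and is standing in the wire rack. Lift it out, hang it back on the cupboard's two upright hinge pins so that both sockets drop fully home, feeling for the pins and never forcing it, then swing the door shut. Let go and leave everything else on the table where it is.

Things in the scene. Friction and masses are not known exactly. Their poses are not given: they have to be found in the camera images.
- cabinet: Small open-fronted pine spice cupboard, fixed, 210 mm wide (y), 140 mm deep (x), 222 mm high; origin under its centre, z up. Its open front faces its -x; the hinge pins are at the +y end of the front. Two felt bumpers on the front (at y = -88 mm) stop the closed door 5 mm off the front face.
- hinge_seat (a point): Point fixed to the cupboard (same axes) at the height of the lower hinge pin's seat, 34 mm above the table, 12 mm in front of the front face, 3.5 mm in from the cupboard's +y side. The two pins stand together on one steel strip, screwed on by eye through long slots: their common line is exact in x but lies 2.5 to 20.5 mm from this point towards -y (tight, will not shift). Not measured: feel for it.
- hinge_seat_top (a point): Same for the upper pin, 136 mm above hinge_seat. Each pin is upright, steel, 8 mm across, rises 18 mm above its seat, flat top with a narrow bevel, and stands on a lug 14 mm wide; both share one vertical line. The hung door's sockets rest on the lugs at these heights. A socket set down 12 mm or more to the side passes beside its pin and does not hold the door.
- door_center (a point): Centre of the loose pine door: 178 mm wide (y), 206 high (z), 14 thick (x), 0.26 to 0.48 kg; 34 mm wide frame around a thinner panel. Its -x is the outer face, with a knob (18 mm proud) at y = -72 mm, half-way up; +y the hinge edge. Starts upright in the rack, lower edge 15 mm above the table. Shut: axes parallel to the cupboard's. It opens clockwise seen from above; 90 deg open = cupboard yaw - 90 deg.
- door_socket (a point): Centre of the lower mouth of the door's lower hinge socket, on the hinge line: 99 mm from the door's centre in +y, 20 mm above its lower edge; axes of the door. Both sockets are steel tubes open at both ends, 16 mm outside, 10 mm bore, 22 mm long. Hung fully home, this point is level with hinge_seat and the lower edge is 14 mm above the table.
- door_socket_top (a point): Same for the upper socket: centre of its lower mouth, 136 mm above door_socket on the same line. Both sockets reach the tops of their pins at the same moment.
- rack: Fixed wire drying rack, 156 mm (x) by 114 mm (y), 70 mm high; origin under its centre. Wire arches along y leave slots; the door stands in the middle slot, about 3 mm free on each side, and must be lifted 60 mm to clear the wires.
- mug: Bystander: grey ceramic mug, 80 mm across, 92 mm high; origin under its centre.
- bowl: Bystander: stainless steel bowl, 156 mm across, 66 mm high; origin under its centre.
- grinder: Bystander: yellow pepper grinder, 58 mm across, 168 mm high; origin under its centre.
- mold: Bystander: white plastic dumpling mold lying open, 164 mm long with its handles along x, 92 mm wide, 15 mm high; origin under its centre.
Things that resemble listed ones, but are neither listed nor needed, are in the scene too. Of the things that look like the part that bears door_center, the largest one is meant.

How it is judged:
On the way:
1. the door hangs with both sockets fully home on the pins (z of door_socket in the frame of hinge_seat between -0.004 and 0.003 m and x of door_socket in the frame of hinge_seat between -0.005 and 0.005 m and y of door_socket in the frame of hinge_seat between -0.0235 and 0 m and angle between door_center's own z axis and vertical below 0.06 rad), for 0.2 s.
At the end, for the whole second after the job is handed in: The door hangs on both pins, sockets home on their seats (within 3 mm in height, on the hinge line, upright within 0.06 rad), shut against the bumpers (within 0.07 rad), released and at rest (all of step 1 and angle between the y axis of door_center and the y axis of hinge_seat, either way round below 0.07 rad and y of door_center in the frame of hinge_seat below -0.08 m and linear speed of door below 0.02 m/s); the robot touches nothing.
It fails at once if the door is forced against the cupboard or its hinge pins with more than 25 N (contact force between door and cabinet above 25 N).
It fails at once if a bystander is moved more than 3 cm (distance of any of mug, bowl, grinder, mold from where it was at the start of the episode above 0.03 m).
It also fails if it takes over 72 s, if anything falls off the work surface, if the arm or the gripper's body presses on something with over 40 N, if the wrist force passes 120 N, or if a joint passes its speed limit or range.

### The arm

A 6-joint arm with a two-finger parallel gripper is mounted at the origin on the work surface. World frame = base frame: x ahead of the robot, y to its left, z up, the work surface at z = 0. Lengths are in m, angles in rad, forces in N, time in s.
With the tool pointing down it reaches from about 0.35 to 0.775 m from the base axis. Payload 5.5 kg.
Tool frame: the origin (TCP) lies midway between the tips of the shut fingers; the grasp point (between the pads) lies 19 mm behind it; z points along the fingers, x is the direction in which the jaws open and shut, and the axes are right-handed (so a half turn about z gives the same grasp; the last joint's range is limited). The gripper opens to 85 mm and grips with 20 to 120 N. Pads are 22 mm wide; open, the fingers measure 114 mm over their backs; the gripper's body (76 mm by 85 mm) begins 54 mm behind the grasp point. The pads swing forward as they close: fully open they stand 13 mm farther back than shut.
Start: joints at [1.202, 0.313, 0.046, 1.304, 0, 1.431], TCP at [0.13, 0.56, 0.206] pointing down, gripper open.
Joint ranges: [-2.76, 2.76], [-0.86, 1.69], [-1.03, 1.26], [-2.2, 2.34], [-1.47, 1.5], [-3.14, 3.14]. Speed limits (rad/s): [2.57, 2.57, 3.14, 3.14, 3.14, 3.14].

### API

Orientations are given as a unit quaternion [w, x, y, z].
In Python, from workcell import env gives the robot as it stands. The module is installed in compiled form; this text tells all that it offers.
- The arm moves only by the tool apply_moves, never from a script. Its argument "moves" is a list of rows, each a list of 3 entries, a list of its own where there are three numbers: the shift along the tool's x, y, z in cm, then the turn about the tool's z in degrees, then the opening, from 0 (shut) to 1 (fully open). In form: [[[x, y, z], yaw, gripper], ...]. A call has exactly 10 rows; each row is the pose to reach, as a shift and turn from the pose commanded when the call began, along the tool's axes at that moment; what a row does not reach only later rows make up. A row lasts 1/8 s, in which the tool goes at most 62.5 mm and 10.7 degrees, less where a joint would pass 70% of its speed; a pose out of reach is approached as far as the arm can. A call with a gripper value outside its range is refused whole. The fingers move at their own pace and stop on an object; "squeeze" is the grip in N (left out, the last holds). Time passes only in rows, so rows that repeat a pose let the fingers close, or fill a call up. It gives the time, the measured TCP pose, the force and the opening at its end, in the units of the state.
- env.get_state(): the state, without advancing time (a new reading comes with each control period).
- env.read_camera(name): name is "scene" or "side" or "wrist"; returns a dict with "pixels" (384x512x3 uint8, red, green, blue), "fov_y" (degrees; the focal length in pixels is half the picture's height over the tangent of half this angle, whatever the lens; pixels are square), "cx", "cy" (the principal point, pixels), "dist" ([k1, k2, p1, p2, k3] as OpenCV has them; the pictures are not rectified), "world_from_camera" (4x4, takes a point from camera to world coordinates); the wrist camera has in their place "hand_eye" (4x4, takes a point from camera to tool coordinates, whose origin is the TCP and whose axes are the tool frame's). Camera axes: x right, y down, z forward; pixel columns grow to the right and rows downward; lengths in m; the calibration is good to about 2 mm. A picture is of the moment at which its call begins: read the wrist's pose just before it. There is no depth.
- env.hand_in(): hands the job in, once; it reports no verdict.
The state is a dict: "clock": time; "joint_pos": joint angles; "qvel": joint speeds; "tau": joint torques, N m; "tcp_pos": TCP position; "orientation": TCP orientation; "wrist_force": force on the tool from outside, world axes, zero at the start; "ft_torque": the same for the moment, N m; "finger_gap": finger opening in m.
Only numpy, scipy, OpenCV 4.12 (cv2) and the standard library are available. Lean on these libraries where they do the work, as an engineer would, in place of code of your own. Each camera call takes 0.05 s, during which the arm holds its last target.

## Working session

There is one attempt and no reset: what is moved stays moved. The work goes in short steps, Python scripts to look and compute and a tool call to move; the robot and the scene stay as the last step left them, time stands still between calls to the robot, and variables do not carry over. Pictures are saved under pics/ and viewed, and the job is handed in when it is done.

Besides the shell and the picture viewer there is one more tool, called after "Request:" as name([rows], argument=value, ...), one row to a line, values as JSON. apply_moves: Moves the arm, as the interface text tells. Its arguments: {"type":"object","properties":{"moves":{"type":"array","items":{"type":"array"}},"squeeze":{"type":"number"}},"required":["moves"]}

```bash
mkdir -p pics
python3 - <<'E'
from workcell import env
import cv2
print(env.get_state())
for n in("scene","side","wrist"):
    c=env.read_camera(n); cv2.imwrite(f"pics/a_{n}.png",c["pixels"][:,:,::-1])
    print(n,c["fov_y"],c["cx"],c["cy"],c["dist"]); print(c.get("world_from_camera",c.get("hand_eye")))
E
```

```text
{'clock': 0.0, 'joint_pos': array([1.20240543e+00, 3.14009057e-01, 4.49421709e-02, 1.30359682e+00,
       3.66620153e-05, 1.43119709e+00]), 'qvel': array([-0.00110929, -0.00164219, -0.00059511,  0.0003701 , -0.00012379,
        0.00064676]), 'tau': array([ 1.19504821e-03, -4.80623531e+01,  2.98534012e+01,  1.90199038e-02,
        3.15645877e-06,  1.73159987e-05]), 'tcp_pos': array([0.13019951, 0.55947748, 0.20528894]), 'orientation': array([ 4.57338347e-04,  7.83198505e-01,  6.21771043e-01, -8.14220643e-04]), 'wrist_force': array([ 0.06897179, -0.18116445, -0.84462512]), 'ft_torque': array([ 0.01580895, -0.0733581 ,  0.08045537]), 'finger_gap': 0.08581983460467885}
scene 52.62592410076455 256.71611031675076 197.52574850393898 [-0.11575387  0.          0.          0.          0.        ]
[[-0.50608441  0.74361715 -0.4369349   0.99616146]
 [ 0.86244435  0.43146133 -0.26463346  0.20831515]
 [-0.00826547 -0.5107589  -0.85968426  1.0221081 ]
 [ 0.          0.          0.          1.        ]]
side 54.80055369288938 254.71803163176833 186.35511560386934 [-0.05096043  0.          0.          0.          0.        ]
[[-0.98105271 -0.13436574  0.13957589  0.42640831]
 [-0.19312011  0.73584297 -0.64902985  0.52074574]
 [-0.01549856 -0.66368741 -0.74784946  0.84686788]
 [ 0.          0.          0.          1.        ]]
wrist 59.46805153526571 256.11904284386645 197.9150371507795 [0.00612045 0.         0.         0.         0.        ]
[[ 9.99999980e-01  1.51914076e-04  1.31325427e-04  1.03613167e-03]
 [-1.86338758e-04  9.45754281e-01  3.24882755e-01 -8.52767303e-02]
 [-7.48473215e-05 -3.24882773e-01  9.45754291e-01 -1.68866919e-01]
 [ 0.00000000e+00  0.00000000e+00  0.00000000e+00  1.00000000e+00]]
```

View pics/a_scene.png

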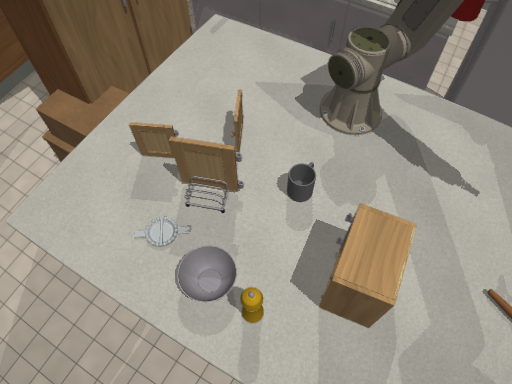

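View pics/a_side.png

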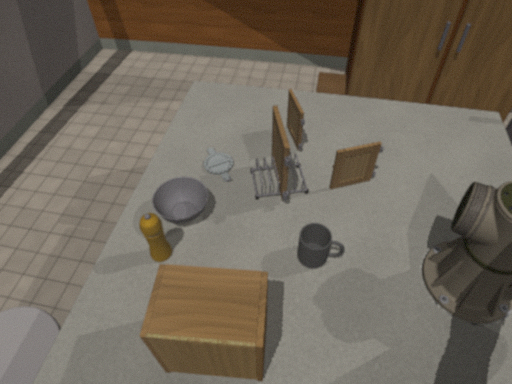

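View pics/a_wrist.png

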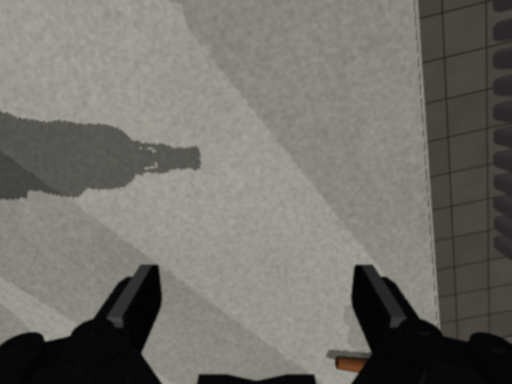

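Run:
```python
import cv2
a=cv2.imread("pics/a_scene.png");b=cv2.imread("pics/a_side.png")
def z(im,x0,y0,x1,y1,n,f=4): cv2.imwrite(n,cv2.resize(im[y0:y1,x0:x1],None,fx=f,fy=f,interpolation=cv2.INTER_CUBIC))
z(a,280,190,440,340,"pics/b1.png");z(a,120,80,260,220,"pics/b2.png")
z(b,130,250,290,384,"pics/b3.png");z(b,230,85,390,215,"pics/b4.png")
```

```text
(no output)
```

View pics/b1.png

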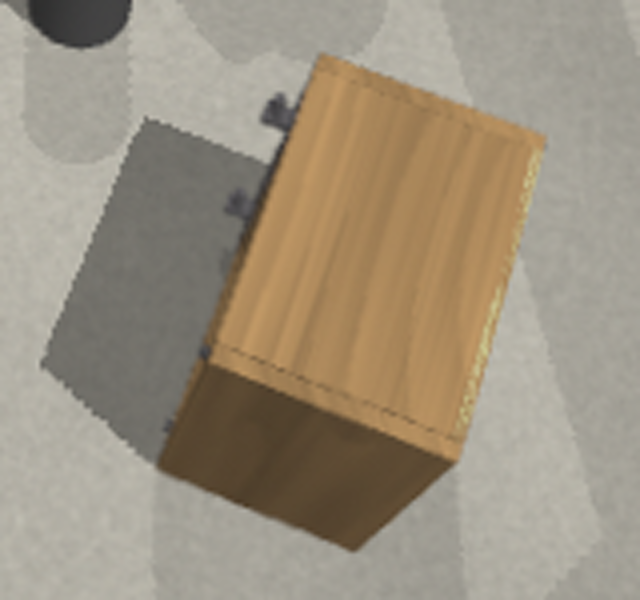

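View pics/b2.png

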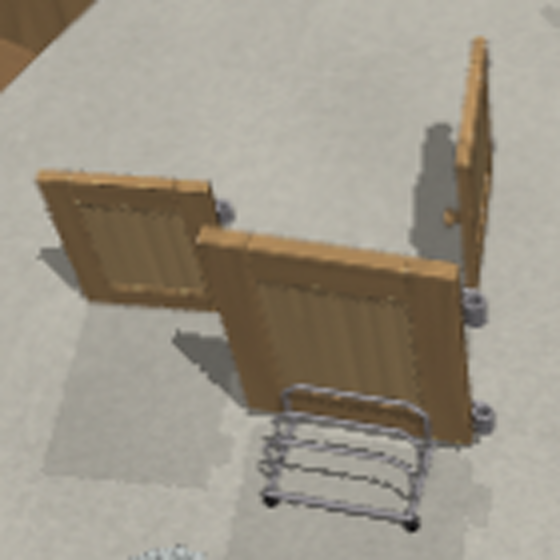

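View pics/b3.png

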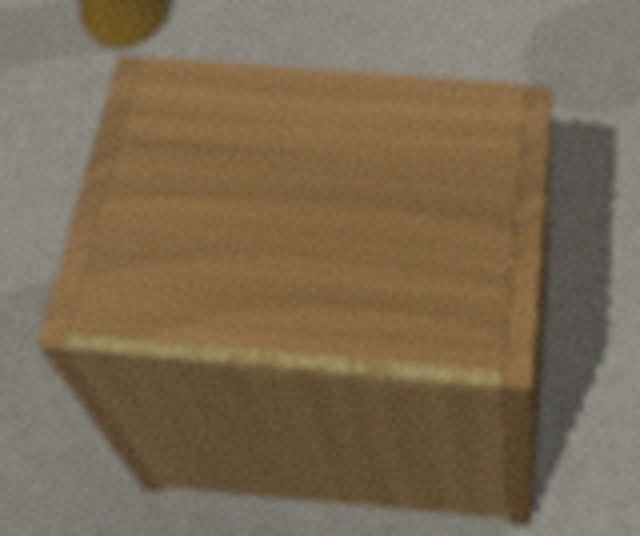

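View pics/b4.png

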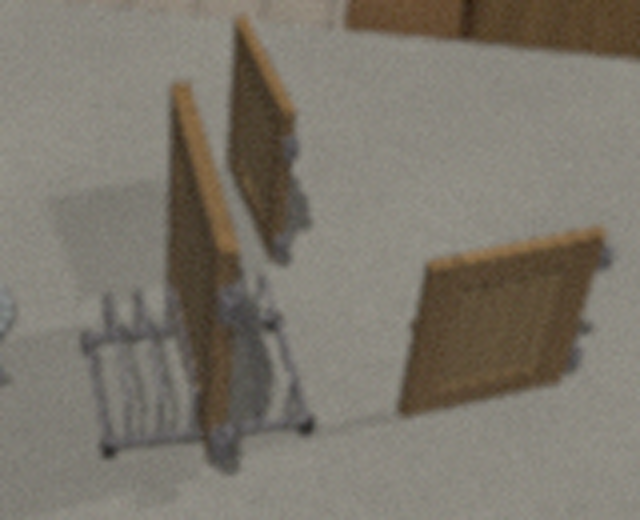

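```bash
cat > h.py <<'E'
import numpy as np, cv2
from scipy.spatial.transform import Rotation as R
def cam(c):
    f=192/np.tan(np.radians(c["fov_y"])/2)
    return np.array([[f,0,c["cx"]],[0,f,c["cy"]],[0,0,1.]]),np.array(c["dist"])
def rays(c,uv,T=None):
    K,d=cam(c); T=c["world_from_camera"] if T is None else T
    n=cv2.undistortPoints(np.array(uv,float).reshape(-1,1,2),K,d)[:,0]
    D=np.c_[n,np.ones(len(n))]@T[:3,:3].T
    return T[:3,3],D
def onz(c,uv,z,T=None):
    o,D=rays(c,uv,T); z=np.broadcast_to(z,len(D)); s=(z-o[2])/D[:,2]; return o+D*s[:,None]
def proj(c,P,T=None):
    K,d=cam(c); T=c["world_from_camera"] if T is None else T
    M=np.linalg.inv(T); return cv2.projectPoints(np.array(P,float).reshape(-1,1,3),cv2.Rodrigues(M[:3,:3])[0],M[:3,3],K,d)[0][:,0]
def tri(o1,d1,o2,d2):
    A=np.c_[d1,-d2]; s=np.linalg.lstsq(A,o2-o1,rcond=None)[0]; p,q=o1+d1*s[0],o2+d2*s[1]; return (p+q)/2,np.linalg.norm(p-q)
def Ttool(s,c):
    T=np.eye(4); q=s["orientation"]; T[:3,:3]=R.from_quat([q[1],q[2],q[3],q[0]]).as_matrix(); T[:3,3]=s["tcp_pos"]; return T@c["hand_eye"]
E
python3 - <<'E'
from workcell import env
from h import *
np.set_printoptions(precision=4,suppress=True)
S=env.read_camera("scene");D=env.read_camera("side")
z4=lambda x0,y0,p:[(x0+x/4-.375,y0+y/4-.375) for x,y in p]
cs=onz(S,z4(280,190,[(322,55),(546,138),(457,460),(207,360)]),.222)
cd=onz(D,z4(130,250,[(551,90),(531,387),(42,347),(118,60)]),.222)
print(cs);print(cd)
for c in(cs,cd): print(np.linalg.norm(np.roll(c,-1,0)-c,axis=1))
# door top corners z=.015+.206
print("door scene top: left-front,right-front");a=onz(S,z4(120,80,[(200,230),(203,243),(458,281),(458,264)]),.221);print(a)
b=onz(D,z4(230,85,[(172,87),(189,85),(237,251),(217,256)]),.221);print(b)
print(onz(S,z4(120,80,[(482,305),(487,415)]),[.19,.055]))
print("others: mug rim, bowl, grinder,mold")
print(onz(S,[(301,172),(208,263),(252,293),(162,232)],[.092,.066,.168,.01]))
print(onz(D,[(315,232),(182,192),(148,216),(219,163)],[.092,.066,.168,.01]))
print("rack feet",onz(S,z4(120,80,[(272,500),(412,522)]),.005),onz(D,z4(230,85,[(110,450),(307,424)]),.005))
print("pins",onz(S,z4(280,190,[(280,112),(240,205)]),[.18,.045]))
E
```

```text
[[0.4795 0.184  0.222 ]
 [0.4647 0.3216 0.222 ]
 [0.6705 0.3431 0.222 ]
 [0.6858 0.2041 0.222 ]]
[[0.4782 0.1851 0.222 ]
 [0.4628 0.3208 0.222 ]
 [0.6677 0.3446 0.222 ]
 [0.6846 0.2083 0.222 ]]
[0.1384 0.207  0.1398 0.2072]
[0.1366 0.2062 0.1374 0.2078]
door scene top: left-front,right-front
[[ 0.5438 -0.3351  0.221 ]
 [ 0.5517 -0.3265  0.221 ]
 [ 0.4943 -0.1619  0.221 ]
 [ 0.4825 -0.1693  0.221 ]]
[[ 0.5517 -0.3252  0.221 ]
 [ 0.5404 -0.3296  0.221 ]
 [ 0.4846 -0.165   0.221 ]
 [ 0.4962 -0.1583  0.221 ]]
[[ 0.484  -0.1515  0.19  ]
 [ 0.4854 -0.1534  0.055 ]]
others: mug rim, bowl, grinder,mold
[[ 0.3846 -0.0104  0.092 ]
 [ 0.7463 -0.0954  0.066 ]
 [ 0.7826  0.0625  0.168 ]
 [ 0.7206 -0.2825  0.01  ]]
[[ 0.3928 -0.014   0.092 ]
 [ 0.7683 -0.0997  0.066 ]
 [ 0.7781  0.0658  0.168 ]
 [ 0.7147 -0.2833  0.01  ]]
rack feet [[ 0.6059 -0.2732  0.005 ]
 [ 0.5683 -0.1709  0.005 ]] [[ 0.5683 -0.1693  0.005 ]
 [ 0.4276 -0.2209  0.005 ]]
pins [[0.5031 0.1758 0.18  ]
 [0.5047 0.1757 0.045 ]]
```

Request:
apply_moves([
  [[-3,4,-6],0,1],
  [[-31.5,45.3,-9.4],0,1],
  [[-31.5,45.3,-9.4],0,1],
  [[-31.5,45.3,-9.4],0,1],
  [[-31.5,45.3,-9.4],0,1],
  [[-31.5,45.3,-9.4],0,1],
  [[-31.5,45.3,-9.4],0,1],
  [[-31.5,45.3,-9.4],0,1],
  [[-31.5,45.3,-9.4],0,1],
  [[-31.5,45.3,-9.4],0,1],
])

```text
clock: 1.5
tcp_pos: [0.5024, 0.1476, 0.2998]
orientation: [0.0, 0.785, 0.62, 0.0]
wrist_force: [-0.6, 1.3, -0.5]
finger_gap: 0.0856
```

```bash
cat > w.py <<'E'
import sys
from workcell import env
from h import *
import pickle
def snap(n):
    s=env.get_state(); c=env.read_camera("wrist"); cv2.imwrite(f"pics/{n}.png",c["pixels"][:,:,::-1]); pickle.dump((s,c),open(f"{n}.pkl","wb")); print({k:np.round(s[k],4) for k in("clock","tcp_pos","orientation","joint_pos","wrist_force")}); return s,c
if __name__=="__main__": snap(sys.argv[1])
E
python3 w.py w1
```

```text
{'clock': np.float64(1.5), 'tcp_pos': array([0.5024, 0.1476, 0.2998]), 'orientation': array([2.000e-04, 7.847e-01, 6.199e-01, 0.000e+00]), 'joint_pos': array([ 1.3260e-01,  2.0370e-01,  1.2850e-01,  1.4953e+00, -3.0000e-04,
        3.6620e-01]), 'wrist_force': array([-0.6158,  1.3392, -0.4534])}
```

View pics/w1.png

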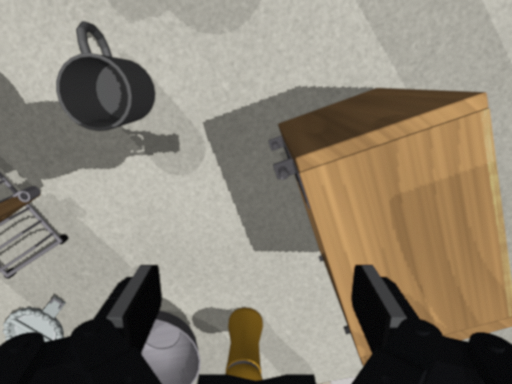

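Run:
```python
import cv2
a=cv2.imread("pics/w1.png")
cv2.imwrite("pics/w1z.png",cv2.resize(a[110:210,240:350],None,fx=6,fy=6,interpolation=cv2.INTER_CUBIC))
```

```text
(no output)
```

View pics/w1z.png

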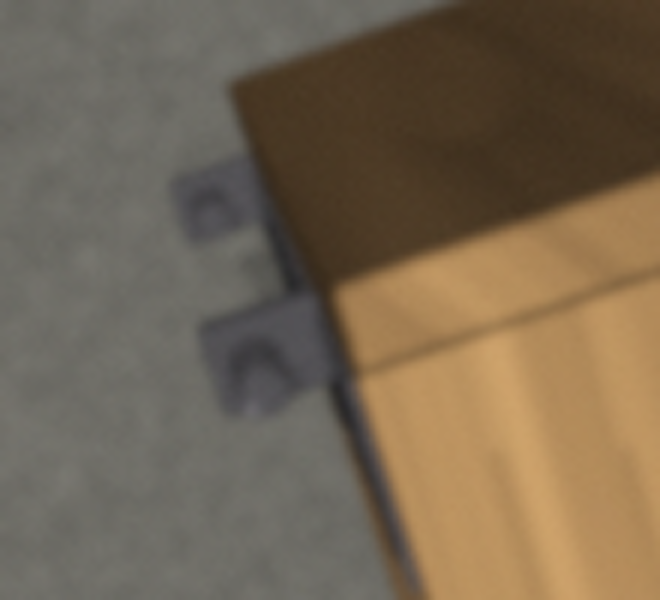

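Run:
```python
from h import *
import pickle
np.set_printoptions(precision=4,suppress=True)
s,c=pickle.load(open("w1.pkl","rb")); T=Ttool(s,c)
z=lambda p:[(240+x/6-.42,110+y/6-.42) for x,y in p]
L=["corner top .222","corner bottom 0","uplug a","uplug b","uppin top","lowlug a","lowlug b","lowpin"]
P=onz(c,z([(332,287),(232,85),(200,325),(228,412),(257,392),(168,182),(192,245),(213,210)]),[.222,0,.17,.17,.188,.034,.034,.048],T)
# cabinet front edge line: bottom-far corner in image
Q=onz(c,[(487,93),(511,318),(297,165),(363,363)],.222,T); print(Q)
yaw=np.radians(96.2); x=np.array([np.cos(yaw),np.sin(yaw)]); y=np.array([-x[1],x[0]])
for l,p in zip(L,P): print(l,p,"cab rel to corner top x,y mm", 1e3*np.array([(p[:2]-P[0,:2])@x,(p[:2]-P[0,:2])@y]))
```

```text
[[0.4641 0.3236 0.222 ]
 [0.6628 0.3411 0.222 ]
 [0.4839 0.1846 0.222 ]
 [0.6834 0.208  0.222 ]]
corner top .222 [0.4778 0.1842 0.222 ] cab rel to corner top x,y mm [0. 0.]
corner bottom 0 [0.4789 0.1854 0.    ] cab rel to corner top x,y mm [ 1.0289 -1.215 ]
uplug a [0.4912 0.167  0.17  ] cab rel to corner top x,y mm [-18.5676 -11.4292]
uplug b [0.5055 0.1682 0.17  ] cab rel to corner top x,y mm [-18.8807 -25.7989]
uppin top [0.4984 0.1729 0.188 ] cab rel to corner top x,y mm [-13.4448 -19.2246]
lowlug a [0.4915 0.1664 0.034 ] cab rel to corner top x,y mm [-19.1533 -11.6546]
lowlug b [0.506  0.1685 0.034 ] cab rel to corner top x,y mm [-18.674  -26.3259]
lowpin [0.497  0.1744 0.048 ] cab rel to corner top x,y mm [-11.8719 -18.0427]
```

Request:
apply_moves([
  [[-37.9,10.6,-1],57.2,1],
  [[-37.9,10.6,-1],57.2,1],
  [[-37.9,10.6,-1],57.2,1],
  [[-37.9,10.6,-1],57.2,1],
  [[-37.9,10.6,-1],57.2,1],
  [[-37.9,10.6,-1],57.2,1],
  [[-37.9,10.6,-1],57.2,1],
  [[-37.9,10.6,-1],57.2,1],
  [[-37.9,10.6,-1],57.2,1],
  [[-37.9,10.6,-1],57.2,1],
])

```text
clock: 2.8
tcp_pos: [0.5176, -0.2406, 0.3106]
orientation: [-0.0, 0.985, 0.172, 0.0]
wrist_force: [1.3, -0.2, -0.2]
finger_gap: 0.0856
```

```bash
python3 w.py w2
```

```text
{'clock': np.float64(2.8), 'tcp_pos': array([ 0.5176, -0.2406,  0.3106]), 'orientation': array([-0.000e+00,  9.850e-01,  1.723e-01,  2.000e-04]), 'joint_pos': array([-5.7590e-01,  3.0290e-01,  2.8520e-01,  1.5528e+00,  3.0000e-04,
        6.4850e-01]), 'wrist_force': array([ 1.3094, -0.2319, -0.2299])}
```

View pics/w2.png

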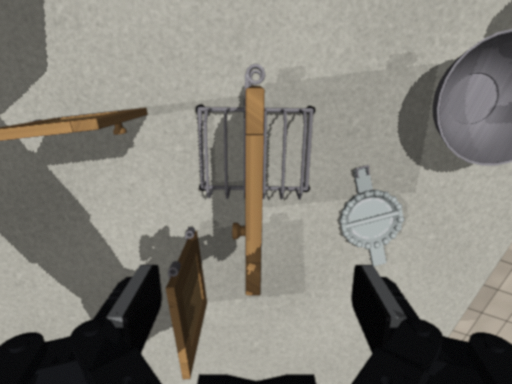

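Run:
```python
import cv2
a=cv2.imread("pics/w2.png")
cv2.imwrite("pics/w2a.png",cv2.resize(a[55:155,190:320],None,fx=6,fy=6,interpolation=cv2.INTER_CUBIC))
cv2.imwrite("pics/w2b.png",cv2.resize(a[220:384,160:280],None,fx=3.5,fy=3.5,interpolation=cv2.INTER_CUBIC))
```

```text
(no output)
```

View pics/w2a.png

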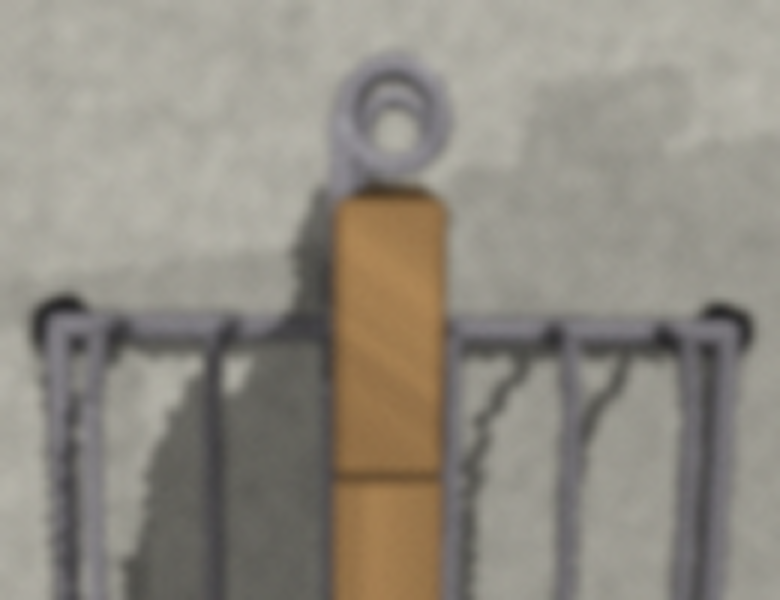

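View pics/w2b.png

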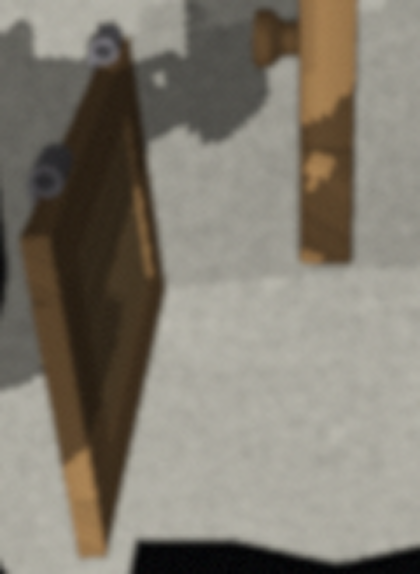

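Run:
```python
from h import *
import pickle
np.set_printoptions(precision=4,suppress=True)
s,c=pickle.load(open("w2.pkl","rb")); T=Ttool(s,c)
a=lambda x,y:(190+x/6-.42,55+y/6-.42)
b=lambda x,y:(160+x/3.5-.36,220+y/3.5-.36)
P=onz(c,[a(334,198),a(446,198),b(352,262),b(301,262),a(333,480),a(444,480)],.221,T)
h=(P[0]+P[1])/2;f=(P[2]+P[3])/2;m=(P[4]+P[5])/2
print(P,"len",np.linalg.norm(h-f),"heading y",np.degrees(np.arctan2(*(h-f)[[1,0]])),np.degrees(np.arctan2(*(m-f)[[1,0]])),"ctr",(h+f)/2)
print("socket",onz(c,[a(392,113)],.193,T))
print("decoy",onz(c,[b(38,235),b(92,555)],.15,T))
```

```text
[[ 0.4818 -0.1665  0.221 ]
 [ 0.4946 -0.1619  0.221 ]
 [ 0.553  -0.3293  0.221 ]
 [ 0.5406 -0.3338  0.221 ]
 [ 0.4929 -0.1987  0.221 ]
 [ 0.5062 -0.1939  0.221 ]] len 0.1773135865684086 heading y 109.29010660484876 109.25199825908237 ctr [ 0.5175 -0.2479  0.221 ]
socket [[ 0.4848 -0.1544  0.193 ]]
decoy [[ 0.4711 -0.4007  0.15  ]
 [ 0.5249 -0.5245  0.15  ]]
```

Request:
apply_moves([
  [[-0.25,0.7,4],0.5,1],
  [[-0.25,0.7,8],0.5,1],
  [[-0.25,0.7,11],0.5,1],
  [[-0.25,0.7,12.2],0.5,1],
  [[-0.25,0.7,12.2],0.5,1],
  [[-0.25,0.7,12.2],0.5,0],
  [[-0.25,0.7,12.2],0.5,0],
  [[-0.25,0.7,12.2],0.5,0],
  [[-0.25,0.7,12.2],0.5,0],
  [[-0.25,0.7,12.2],0.5,0],
], squeeze=100)

```text
clock: 4.1
tcp_pos: [0.5179, -0.2503, 0.1889]
orientation: [0.0, 0.986, 0.167, 0.001]
wrist_force: [-0.1, 0.1, 4.4]
finger_gap: 0.0103
```

```bash
python3 w.py w3
```

```text
{'clock': np.float64(4.1), 'tcp_pos': array([ 0.5179, -0.2503,  0.1889]), 'orientation': array([4.000e-04, 9.860e-01, 1.666e-01, 6.000e-04]), 'joint_pos': array([-5.8990e-01,  3.1740e-01,  9.7000e-03,  1.2616e+00,  3.0000e-04,
        6.4600e-01]), 'wrist_force': array([-0.1047,  0.1106,  4.3961])}
```

View pics/w3.png

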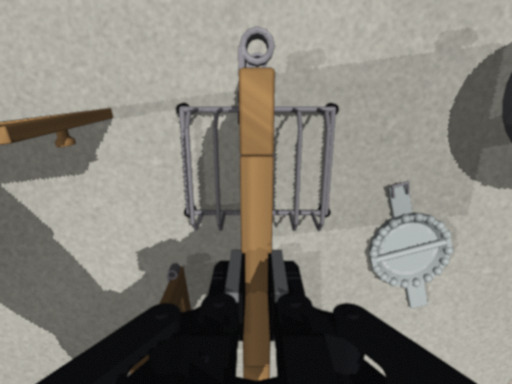

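Request:
apply_moves([
  [[0,0,-0.5],0,0],
  [[0,0,-1],0,0],
  [[0,0,-2],0,0],
  [[0,0,-4],0,0],
  [[0,0,-6],0,0],
  [[0,0,-8],0,0],
  [[0,0,-9],0,0],
  [[0,0,-10],0,0],
  [[0,0,-10],0,0],
  [[0,0,-10],0,0],
])

```text
clock: 5.4
tcp_pos: [0.5172, -0.2499, 0.2874]
orientation: [-0.0, 0.986, 0.167, -0.0]
wrist_force: [0.1, 0.0, -3.8]
finger_gap: 0.0101
```

```bash
python3 w.py w4
python3 - <<'E'
import cv2
a=cv2.imread("pics/w4.png")
cv2.imwrite("pics/w4z.png",cv2.resize(a[0:130,190:320],None,fx=5,fy=5,interpolation=cv2.INTER_CUBIC)[:600])
E
```

```text
{'clock': np.float64(5.4), 'tcp_pos': array([ 0.5172, -0.2499,  0.2874]), 'orientation': array([-5.000e-04,  9.860e-01,  1.667e-01, -4.000e-04]), 'joint_pos': array([-5.8990e-01,  3.0760e-01,  2.3530e-01,  1.4997e+00,  1.0000e-04,
        6.4590e-01]), 'wrist_force': array([ 1.003e-01,  2.000e-04, -3.758e+00])}
```

View pics/w4.png

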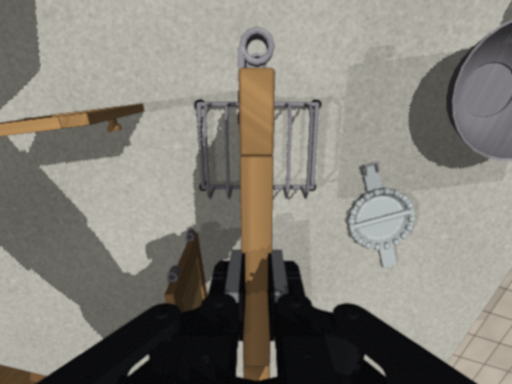

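View pics/w4z.png

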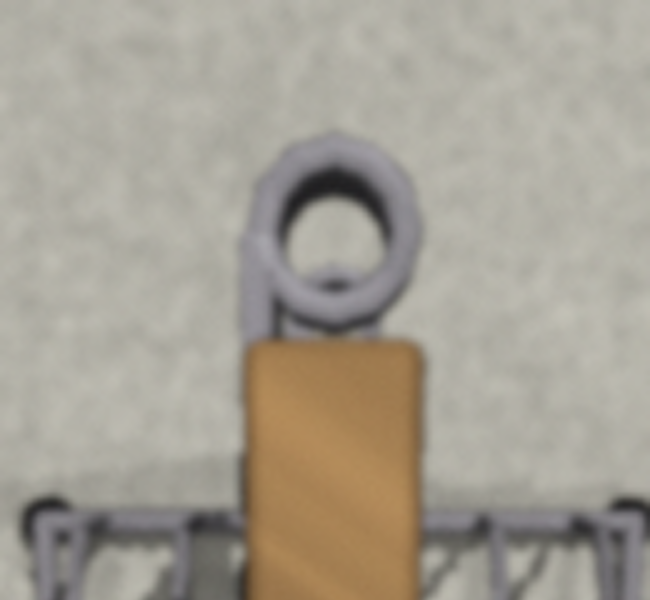

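Run:
```python
from h import *
import pickle
np.set_printoptions(precision=4,suppress=True)
for n in("w3","w4"):
    s,c=pickle.load(open(n+".pkl","rb")); T=c["hand_eye"]
    a=lambda x,y:(190+x/5-.4,y/5-.4)
    P=onz(c,[a(336,232),a(248,342),a(422,342),a(336,225)],[-.0041,-.0321,-.0321,.018],T); print(P)
    w=Ttool(s,c); Tt=w@np.linalg.inv(c["hand_eye"]); print(P@Tt[:3,:3].T+Tt[:3,3])
```

```text
[[-0.0003 -0.1009 -0.0041]
 [-0.0071 -0.0906 -0.0321]
 [ 0.0061 -0.0906 -0.0321]
 [-0.0003 -0.1036  0.018 ]]
[[ 0.4844 -0.1552  0.1929]
 [ 0.4814 -0.167   0.2209]
 [ 0.4938 -0.1627  0.221 ]
 [ 0.4836 -0.1526  0.1708]]
[[-0.0004 -0.1009 -0.0041]
 [-0.0071 -0.0906 -0.0321]
 [ 0.0061 -0.0906 -0.0321]
 [-0.0003 -0.1036  0.018 ]]
[[ 0.4837 -0.1548  0.2917]
 [ 0.4808 -0.1667  0.3196]
 [ 0.4933 -0.1623  0.3196]
 [ 0.4829 -0.1522  0.2696]]
```

Request:
apply_moves([
  [[1,-2.6,0],0,0],
  [[2.5,-6.3,0],0,0],
  [[4.5,-11.3,0],0,0],
  [[6.5,-16.3,0],0,0],
  [[8.5,-21.3,0],0,0],
  [[10.3,-25.8,0],0,0],
  [[11.4,-28.6,0],0,0],
  [[12,-30,0],0,0],
  [[12.2,-30.7,0],0,0],
  [[12.2,-30.7,0],0,0],
])

```text
clock: 6.7
tcp_pos: [0.5318, 0.0795, 0.288]
orientation: [0.0, 0.986, 0.167, -0.0]
wrist_force: [-0.5, 0.8, -3.5]
finger_gap: 0.0105
```

```bash
python3 w.py w5
python3 - <<'E'
import cv2
a=cv2.imread("pics/w5.png")
cv2.imwrite("pics/w5z.png",cv2.resize(a[0:100,200:310],None,fx=6,fy=6,interpolation=cv2.INTER_CUBIC))
E
```

```text
{'clock': np.float64(6.7), 'tcp_pos': array([0.5318, 0.0795, 0.288 ]), 'orientation': array([ 1.000e-04,  9.860e-01,  1.665e-01, -2.000e-04]), 'joint_pos': array([-8.0000e-04,  2.3140e-01,  1.3500e-01,  1.4747e+00, -3.0000e-04,
        1.2354e+00]), 'wrist_force': array([-0.4751,  0.8472, -3.4839])}
```

View pics/w5.png

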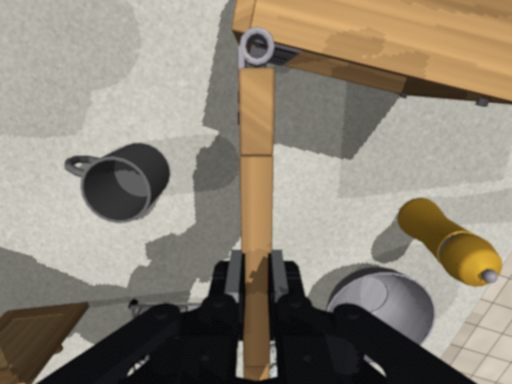

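View pics/w5z.png

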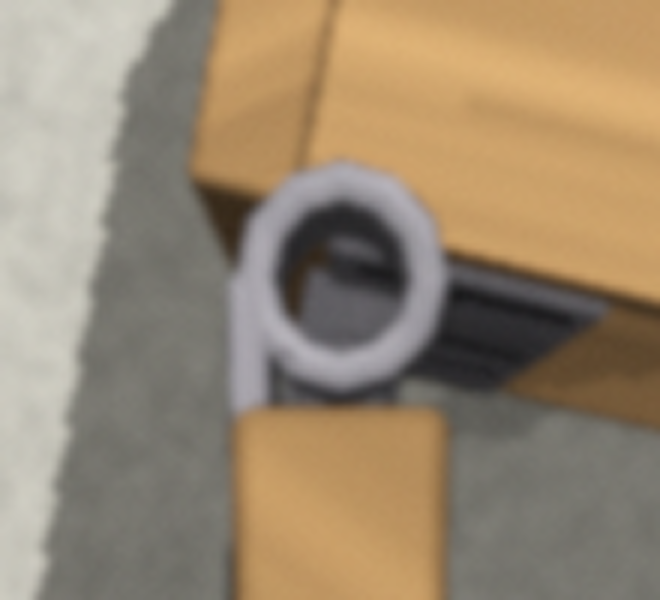

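Request:
apply_moves([
  [[0,0,1],0,0],
  [[0,0,2.5],0,0],
  [[0,0,4],0,0],
  [[0,0,5.5],0,0],
  [[0,0,6.5],0,0],
  [[0,0,7],0,0],
  [[0,0,7.2],0,0],
  [[0,0,7.2],0,0],
  [[0,0,7.2],0,0],
  [[0,0,7.2],0,0],
])

```text
clock: 8.0
tcp_pos: [0.532, 0.08, 0.2165]
orientation: [0.0, 0.986, 0.167, 0.0]
wrist_force: [-0.8, 0.1, -4.2]
finger_gap: 0.0102
```

```bash
python3 w.py w6
python3 - <<'E'
from h import *
import pickle
a=cv2.imread("pics/w6.png")
cv2.imwrite("pics/w6z.png",cv2.resize(a[0:80,215:305],None,fx=8,fy=7.5,interpolation=cv2.INTER_CUBIC)[:600])
s,c=pickle.load(open("w6.pkl","rb"))
print(proj(c,[[-.0004,-.1008,-.0041],[-.0004,-.1008,.0179],[-.0004,-.1008,s["tcp_pos"][2]-.188],[-.0004,-.1008,s["tcp_pos"][2]-.170]],c["hand_eye"]))
E
```

```text
{'clock': np.float64(8.0), 'tcp_pos': array([0.532 , 0.08  , 0.2165]), 'orientation': array([0.000e+00, 9.860e-01, 1.667e-01, 4.000e-04]), 'joint_pos': array([-1.0000e-04,  2.3760e-01, -3.0300e-02,  1.3022e+00,  1.0000e-04,
        1.2357e+00]), 'wrist_force': array([-0.7888,  0.1049, -4.2052])}
[[256.68687584  46.19499002]
 [256.63543392  50.57297902]
 [256.61477342  52.33124068]
 [256.58460275  54.89878162]]
```

View pics/w6z.png

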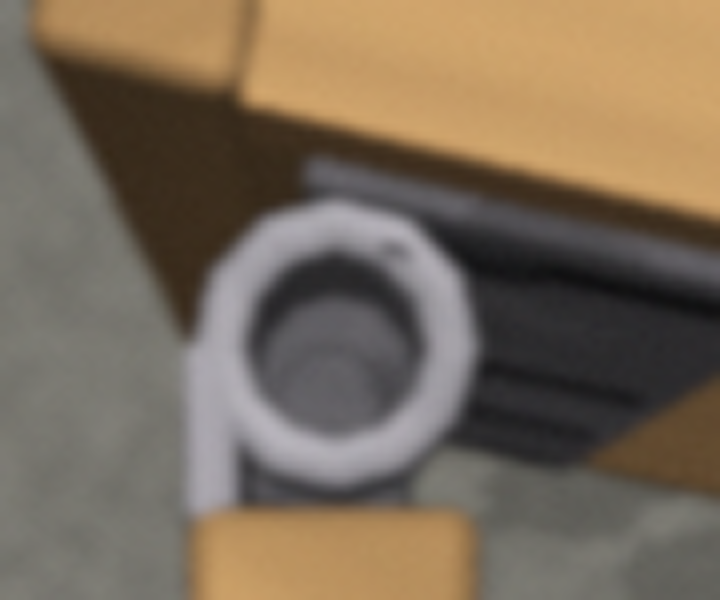

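View pics/w6.png

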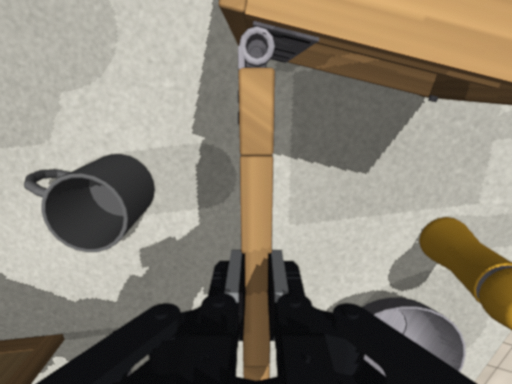

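Run:
```python
import cv2,numpy as np
a=cv2.imread("pics/w6.png")[30:66,240:275].astype(float)
z=cv2.resize(a,None,fx=16,fy=16,interpolation=cv2.INTER_CUBIC)
z=np.clip((z-40)*3,0,255); cv2.imwrite("pics/w6e.png",z)
```

```text
[ WARN:0@0.057] global loadsave.cpp:1063 imwrite_ Unsupported depth image for selected encoder is fallbacked to CV_8U.
```

View pics/w6e.png

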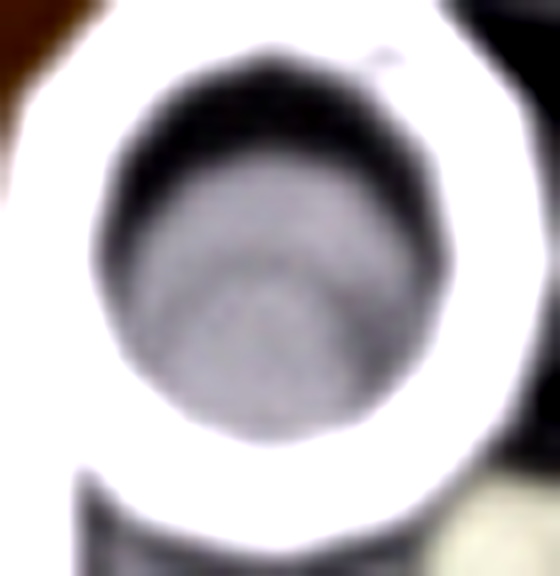

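Request:
apply_moves([
  [[-0.04,0.07,0.2],0,0],
  [[-0.04,0.07,0.4],0,0],
  [[-0.04,0.07,0.6],0,0],
  [[-0.04,0.07,0.7],0,0],
  [[-0.04,0.07,0.7],0,0],
  [[-0.04,0.07,0.7],0,0],
  [[-0.04,0.07,0.7],0,0],
  [[-0.04,0.07,0.7],0,0],
  [[-0.04,0.07,0.7],0,0],
  [[-0.04,0.07,0.7],0,0],
])

```text
clock: 9.3
tcp_pos: [0.5317, 0.0792, 0.2092]
orientation: [-0.0, 0.986, 0.167, 0.0]
wrist_force: [0.2, -0.8, -3.5]
finger_gap: 0.0102
```

```bash
cat > e.py <<'E'
import sys,w,cv2,numpy as np
s,c=w.snap(sys.argv[1])
a=c["pixels"][:,:,::-1][28:68,236:276].astype(float)
for _ in range(5):
    a=a+c.__class__ and a
z=cv2.resize(a,None,fx=14,fy=14,interpolation=cv2.INTER_CUBIC)
cv2.imwrite(f"pics/{sys.argv[1]}e.png",np.clip((z-40)*3,0,255).astype(np.uint8))
E
sed -i '/range(5)/,+1d' e.py; python3 e.py w7
```

```text
{'clock': np.float64(9.3), 'tcp_pos': array([0.5317, 0.0792, 0.2092]), 'orientation': array([-0.000e+00,  9.860e-01,  1.667e-01,  1.000e-04]), 'joint_pos': array([-1.6000e-03,  2.3930e-01, -4.6000e-02,  1.2853e+00,  1.0000e-04,
        1.2342e+00]), 'wrist_force': array([ 0.1672, -0.7737, -3.5469])}
```

View pics/w7e.png

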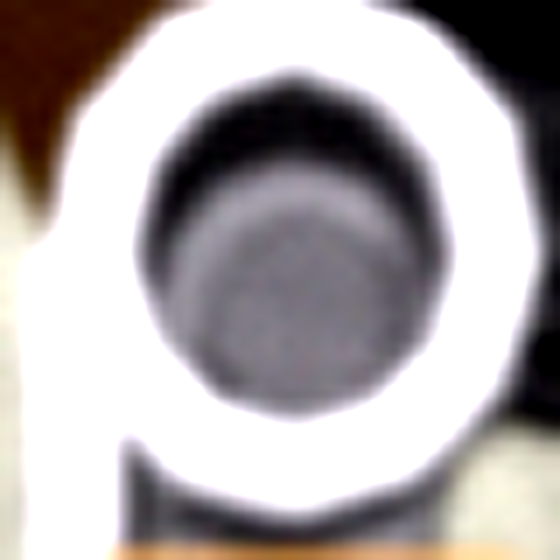

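Request:
apply_moves([
  [[0,0,0.05],0,0],
  [[0,0,0.1],0,0],
  [[0,0,0.15],0,0],
  [[0,0,0.2],0,0],
  [[0,0,0.25],0,0],
  [[0,0,0.3],0,0],
  [[0,0,0.35],0,0],
  [[0,0,0.4],0,0],
  [[0,0,0.42],0,0],
  [[0,0,0.42],0,0],
])

```text
clock: 10.6
tcp_pos: [0.5316, 0.0792, 0.205]
orientation: [-0.0, 0.986, 0.167, 0.0]
wrist_force: [0.4, -0.3, -4.4]
finger_gap: 0.0104
```

```bash
python3 e.py w8
```

```text
{'clock': np.float64(10.6), 'tcp_pos': array([0.5316, 0.0792, 0.205 ]), 'orientation': array([-0.    ,  0.986 ,  0.1667,  0.    ]), 'joint_pos': array([-1.6000e-03,  2.4050e-01, -5.4800e-02,  1.2755e+00,  1.0000e-04,
        1.2342e+00]), 'wrist_force': array([ 0.3875, -0.3099, -4.4208])}
```

View pics/w8e.png

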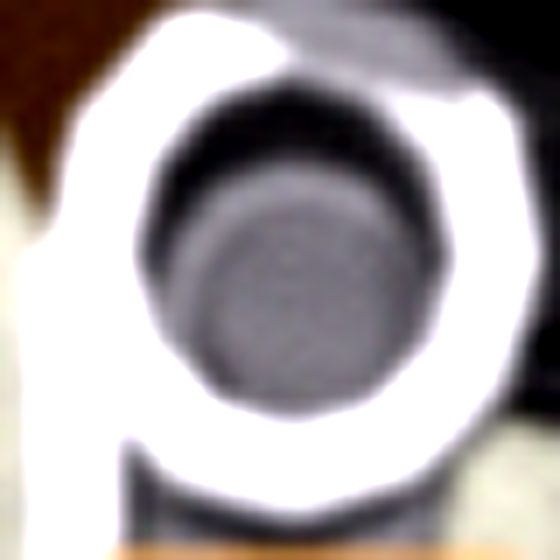

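Request:
apply_moves([
  [[0.03,0,0],0,0],
  [[0.03,0,0.05],0,0],
  [[0.03,0,0.1],0,0],
  [[0.03,0,0.15],0,0],
  [[0.03,0,0.2],0,0],
  [[0.03,0,0.25],0,0],
  [[0.03,0,0.3],0,0],
  [[0.03,0,0.35],0,0],
  [[0.03,0,0.35],0,0],
  [[0.03,0,0.35],0,0],
])

```text
clock: 11.9
tcp_pos: [0.5319, 0.0793, 0.2015]
orientation: [-0.0, 0.986, 0.167, 0.0]
wrist_force: [-0.2, -0.5, -3.6]
finger_gap: 0.0101
```

```bash
python3 e.py w9
```

```text
{'clock': np.float64(11.9), 'tcp_pos': array([0.5319, 0.0793, 0.2015]), 'orientation': array([-0.    ,  0.986 ,  0.1667,  0.    ]), 'joint_pos': array([-1.4000e-03,  2.4220e-01, -6.1100e-02,  1.2674e+00,  1.0000e-04,
        1.2344e+00]), 'wrist_force': array([-0.2182, -0.5499, -3.6015])}
```

View pics/w9e.png

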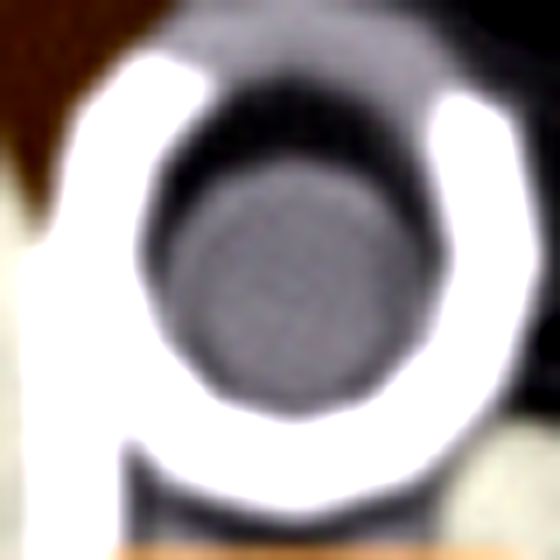

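Request:
apply_moves([
  [[0,0,0.05],0,0],
  [[0,0,0.1],0,0],
  [[0,0,0.15],0,0],
  [[0,0,0.2],0,0],
  [[0,0,0.25],0,0],
  [[0,0,0.3],0,0],
  [[0,0,0.35],0,0],
  [[0,0,0.4],0,0],
  [[0,0,0.4],0,0],
  [[0,0,0.4],0,0],
])

```text
clock: 13.2
tcp_pos: [0.5319, 0.0793, 0.1975]
orientation: [-0.0, 0.986, 0.167, 0.0]
wrist_force: [0.0, -0.5, -3.8]
finger_gap: 0.01
```

```bash
python3 e.py w10
```

```text
{'clock': np.float64(13.2), 'tcp_pos': array([0.5319, 0.0793, 0.1975]), 'orientation': array([-0.    ,  0.986 ,  0.1667,  0.    ]), 'joint_pos': array([-1.4000e-03,  2.4360e-01, -6.9200e-02,  1.2580e+00,  1.0000e-04,
        1.2344e+00]), 'wrist_force': array([ 0.0326, -0.5006, -3.7822])}
```

View pics/w10e.png

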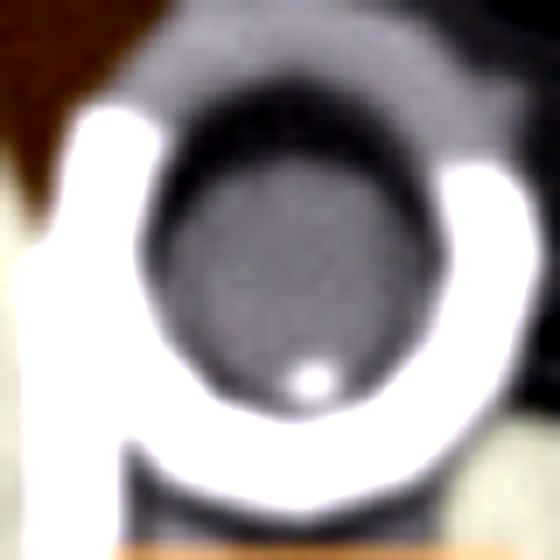

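Request:
apply_moves([
  [[0,0,0.1],0,0],
  [[0,0,0.2],0,0],
  [[0,0,0.3],0,0],
  [[0,0,0.4],0,0],
  [[0,0,0.5],0,0],
  [[0,0,0.6],0,0],
  [[0,0,0.7],0,0],
  [[0,0,0.75],0,0],
  [[0,0,0.8],0,0],
  [[0,0,0.8],0,0],
])

```text
clock: 14.5
tcp_pos: [0.5319, 0.0793, 0.1895]
orientation: [-0.0, 0.986, 0.167, 0.0]
wrist_force: [-0.4, -0.4, -4.5]
finger_gap: 0.01
```

Request:
apply_moves([
  [[0,0,0.03],0,0],
  [[0,0,0.05],0,0],
  [[0,0,0.08],0,0],
  [[0,0,0.1],0,0],
  [[0,0,0.12],0,0],
  [[0,0,0.14],0,0],
  [[0,0,0.15],0,0],
  [[0,0,0.15],0,0],
  [[0,0,0.15],0,0],
  [[0,0,0.15],0,0],
])

```text
clock: 15.75
tcp_pos: [0.5319, 0.0792, 0.188]
orientation: [0.0, 0.986, 0.167, 0.0]
wrist_force: [-0.3, -0.6, -3.8]
finger_gap: 0.0101
```

Request:
apply_moves([
  [[0,0,0.02],0,0],
  [[0,0,0.04],0,0],
  [[0,0,0.06],0,0],
  [[0,0,0.08],0,0],
  [[0,0,0.08],0,0],
  [[0,0,0.08],0,0],
  [[0,0,0.08],0,0],
  [[0,0,0.08],0,0],
  [[0,0,0.08],0,0],
  [[0,0,0.08],0,0],
])

```text
clock: 17.0
tcp_pos: [0.5322, 0.0791, 0.1875]
orientation: [0.0, 0.986, 0.167, 0.0]
wrist_force: [1.1, -3.5, 2.6]
finger_gap: 0.0106
```

Request:
apply_moves([
  [[0,0,0],0,0],
  [[0,0,0],0,0.15],
  [[0,0,0],0,0.3],
  [[0,0,0],0,0.5],
  [[0,0,0],0,0.7],
  [[0,0,0],0,0.8],
  [[0,0,0],0,0.8],
  [[0,0,0],0,0.8],
  [[0,0,0],0,0.8],
  [[0,0,0],0,0.8],
], squeeze=20)

```text
clock: 18.25
tcp_pos: [0.5319, 0.0793, 0.1872]
orientation: [-0.0, 0.986, 0.167, 0.0]
wrist_force: [-0.1, 0.1, 0.2]
finger_gap: 0.0686
```

```bash
python3 w.py w11
```

```text
{'clock': np.float64(18.25), 'tcp_pos': array([0.5319, 0.0793, 0.1872]), 'orientation': array([-1.000e-04,  9.860e-01,  1.667e-01,  0.000e+00]), 'joint_pos': array([-1.4000e-03,  2.4730e-01, -8.9700e-02,  1.2338e+00,  1.0000e-04,
        1.2344e+00]), 'wrist_force': array([-0.0934,  0.1422,  0.2426])}
```

View pics/w11.png

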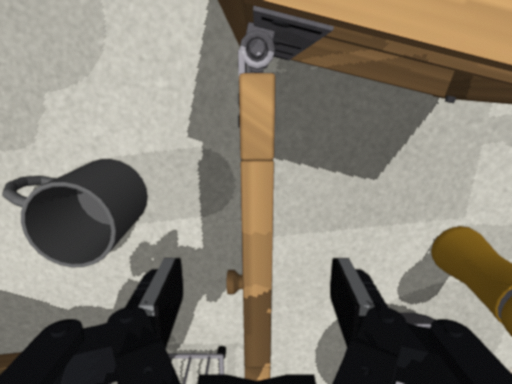

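Request:
apply_moves([
  [[0,0,-1.5],0,0.8],
  [[0,0,-4],0,0.8],
  [[0,0,-7],0,0.8],
  [[-2,2,-7],0,0],
  [[-4.5,3.9,-7],0,0],
  [[-4.5,3.9,-7],0,0],
  [[-4.5,3.9,-7],0,0],
  [[-4.5,3.9,-7],0,0],
  [[-4.5,3.9,-7],0,0],
  [[-4.5,3.9,-7],0,0],
])

```text
clock: 19.55
tcp_pos: [0.5023, 0.028, 0.257]
orientation: [-0.0, 0.986, 0.167, -0.0]
wrist_force: [0.1, -0.1, -0.6]
finger_gap: -0.0002
```

```bash
python3 - <<'E'
from workcell import env
import cv2,numpy as np
for n in("scene","side"):
    c=env.read_camera(n)["pixels"][:,:,::-1]; c=c[110:310,230:440] if n=="scene" else c[200:384,120:360]
    cv2.imwrite(f"pics/p12{n}.png",cv2.resize(c,None,fx=3,fy=3,interpolation=cv2.INTER_CUBIC))
E
python3 w.py w12
```

```text
{'clock': np.float64(19.65), 'tcp_pos': array([0.5023, 0.0278, 0.2571]), 'orientation': array([-1.000e-04,  9.860e-01,  1.669e-01, -1.000e-04]), 'joint_pos': array([-1.0440e-01,  1.6280e-01, -2.5300e-02,  1.3828e+00,  1.0000e-04,
        1.1311e+00]), 'wrist_force': array([-0.0468, -0.0808,  0.1186])}
```

View pics/p12scene.png

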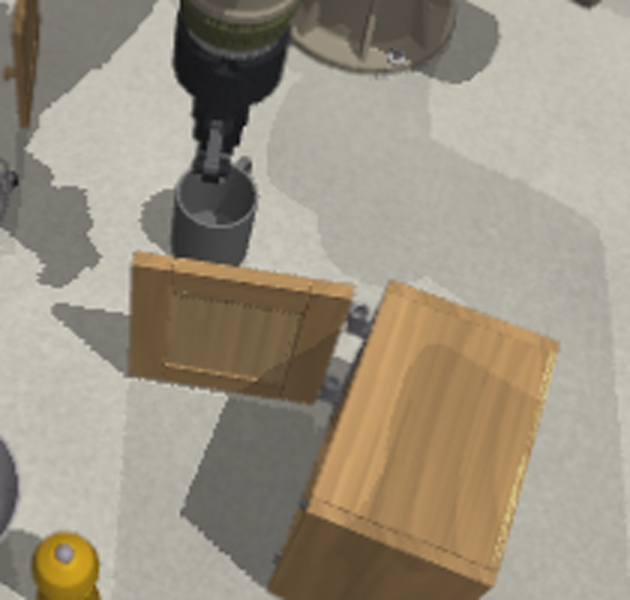

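View pics/w12.png

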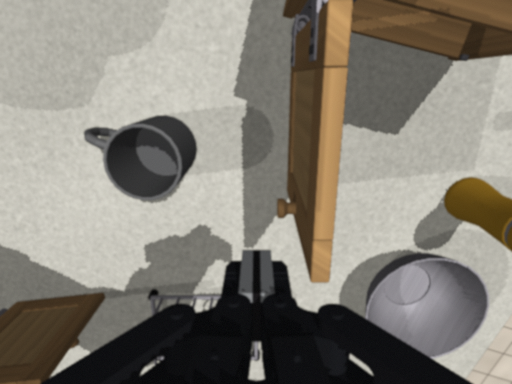

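```bash
cat > arc.py <<'E'
import numpy as np
H=np.array([.4985,.1744]); r=.14; d=.0225
def pose(h,d=d): h=np.radians(h); return H+r*np.array([np.sin(h),-np.cos(h)])-d*np.array([np.cos(h),np.sin(h)])
def table(p0,h0,hs,d=d):
    a=np.radians(h0); X=np.array([np.cos(a),np.sin(a)]); Y=np.array([np.sin(a),-np.cos(a)])
    for h in hs:
        v=pose(h,d)-p0; print("[[%.1f, %.1f, 0], %.1f, 0],"%(100*v@X,100*v@Y,h0-h))
E
python3 -c "
from arc import *
p=np.array([.5023,.0278]);table(p,19.2,[19.2],.045);table(p,19.2,[19.2])
p=pose(19.2)
print();table(p,19.2,np.arange(21.7,45,2.5))
print();table(pose(44.2),44.2,np.arange(46.7,70,2.5))
print();table(pose(69.2),69.2,np.arange(71.2,90,2))
"
```

```text
[[-0.0, 0.0, 0], 0.0, 0],
[[2.2, 0.0, 0], 0.0, 0],

[[0.6, 0.1, 0], -2.5, 0],
[[1.2, 0.1, 0], -5.0, 0],
[[1.8, 0.2, 0], -7.5, 0],
[[2.5, 0.2, 0], -10.0, 0],
[[3.1, 0.2, 0], -12.5, 0],
[[3.7, 0.1, 0], -15.0, 0],
[[4.3, 0.0, 0], -17.5, 0],
[[4.9, -0.1, 0], -20.0, 0],
[[5.5, -0.2, 0], -22.5, 0],
[[6.1, -0.4, 0], -25.0, 0],

[[0.6, 0.1, 0], -2.5, 0],
[[1.2, 0.1, 0], -5.0, 0],
[[1.8, 0.2, 0], -7.5, 0],
[[2.5, 0.2, 0], -10.0, 0],
[[3.1, 0.2, 0], -12.5, 0],
[[3.7, 0.1, 0], -15.0, 0],
[[4.3, 0.0, 0], -17.5, 0],
[[4.9, -0.1, 0], -20.0, 0],
[[5.5, -0.2, 0], -22.5, 0],
[[6.1, -0.4, 0], -25.0, 0],

[[0.5, 0.1, 0], -2.0, 0],
[[1.0, 0.1, 0], -4.0, 0],
[[1.5, 0.2, 0], -6.0, 0],
[[2.0, 0.2, 0], -8.0, 0],
[[2.5, 0.2, 0], -10.0, 0],
[[3.0, 0.2, 0], -12.0, 0],
[[3.5, 0.1, 0], -14.0, 0],
[[3.9, 0.1, 0], -16.0, 0],
[[4.4, 0.0, 0], -18.0, 0],
[[4.9, -0.1, 0], -20.0, 0],
```

Descend beside the door and ease up to it.

Request:
apply_moves([
  [[0,0,3],0,0],
  [[0,0,6],0,0],
  [[0,0,7],0,0],
  [[0,0,7],0,0],
  [[0.6,0,7],0,0],
  [[1.2,0,7],0,0],
  [[1.6,0,7],0,0],
  [[2,0,7],0,0],
  [[2.2,0,7],0,0],
  [[2.2,0,7],0,0],
])

```text
clock: 20.95
tcp_pos: [0.5231, 0.0349, 0.1871]
orientation: [-0.0, 0.986, 0.167, -0.0]
wrist_force: [-0.4, -0.6, -0.4]
finger_gap: -0.0001
```

Request:
apply_moves([
  [[0.6,0.1,0],-2.5,0],
  [[1.2,0.1,0],-5,0],
  [[1.8,0.2,0],-7.5,0],
  [[2.5,0.2,0],-10,0],
  [[3.1,0.2,0],-12.5,0],
  [[3.7,0.1,0],-15,0],
  [[4.3,0,0],-17.5,0],
  [[4.9,-0.1,0],-20,0],
  [[5.5,-0.2,0],-22.5,0],
  [[6.1,-0.4,0],-25,0],
])

```text
clock: 22.2
tcp_pos: [0.5793, 0.0587, 0.1872]
orientation: [-0.0, 0.926, 0.377, -0.0]
wrist_force: [-0.9, -0.6, -0.8]
finger_gap: 0.0001
```

```bash
python3 w.py w13; python3 -c "
from arc import *
print(pose(44.2))"
```

```text
{'clock': np.float64(22.2), 'tcp_pos': array([0.5793, 0.0587, 0.1872]), 'orientation': array([-0.000e+00,  9.263e-01,  3.769e-01, -1.000e-04]), 'joint_pos': array([-3.6800e-02,  3.3320e-01,  2.7600e-02,  1.2654e+00, -1.0000e-04,
        7.6110e-01]), 'wrist_force': array([-0.8514, -0.5553, -0.7872])}
[0.57997263 0.0583463 ]
```

View pics/w13.png

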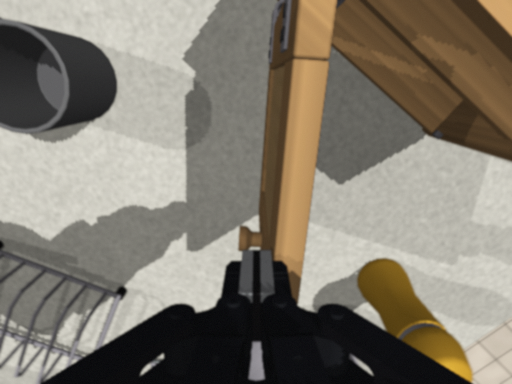

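Request:
apply_moves([
  [[0.6,0.1,0],-2.5,0],
  [[1.2,0.1,0],-5,0],
  [[1.8,0.2,0],-7.5,0],
  [[2.5,0.2,0],-10,0],
  [[3.1,0.2,0],-12.5,0],
  [[3.7,0.1,0],-15,0],
  [[4.3,0,0],-17.5,0],
  [[4.9,-0.1,0],-20,0],
  [[5.5,-0.2,0],-22.5,0],
  [[6.1,-0.4,0],-25,0],
])

```text
clock: 23.5
tcp_pos: [0.6205, 0.1044, 0.1871]
orientation: [-0.0, 0.822, 0.569, 0.0]
wrist_force: [0.9, 0.7, 0.1]
finger_gap: -0.0
```

```bash
python3 w.py w14; python3 -c "
from arc import *
print(pose(69.2))
p=pose(69.2);table(p,69.2,np.arange(70.7,85,1.5))"
```

```text
{'clock': np.float64(23.5), 'tcp_pos': array([0.6205, 0.1044, 0.1871]), 'orientation': array([-0.    ,  0.8224,  0.5689,  0.    ]), 'joint_pos': array([3.9200e-02, 4.2580e-01, 1.6360e-01, 1.3086e+00, 1.0000e-04,
       3.9950e-01]), 'wrist_force': array([0.8746, 0.7246, 0.0959])}
[0.62138569 0.10365145]
[[0.4, 0.1, 0], -1.5, 0],
[[0.7, 0.1, 0], -3.0, 0],
[[1.1, 0.1, 0], -4.5, 0],
[[1.5, 0.2, 0], -6.0, 0],
[[1.8, 0.2, 0], -7.5, 0],
[[2.2, 0.2, 0], -9.0, 0],
[[2.6, 0.2, 0], -10.5, 0],
[[3.0, 0.2, 0], -12.0, 0],
[[3.3, 0.1, 0], -13.5, 0],
[[3.7, 0.1, 0], -15.0, 0],
```

View pics/w14.png

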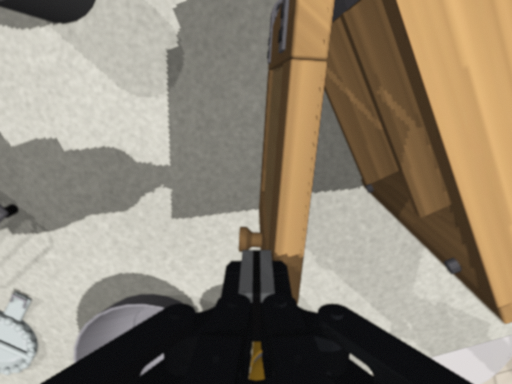

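Request:
apply_moves([
  [[0.4,0.1,0],-1.5,0],
  [[0.7,0.1,0],-3,0],
  [[1.1,0.1,0],-4.5,0],
  [[1.5,0.2,0],-6,0],
  [[1.8,0.2,0],-7.5,0],
  [[2.2,0.2,0],-9,0],
  [[2.6,0.2,0],-10.5,0],
  [[3,0.2,0],-12,0],
  [[3.3,0.1,0],-13.5,0],
  [[3.7,0.1,0],-15,0],
])

```text
clock: 24.8
tcp_pos: [0.6343, 0.1386, 0.1872]
orientation: [-0.0, 0.741, 0.671, 0.0]
wrist_force: [0.6, 0.5, 0.1]
finger_gap: -0.0002
```

```bash
python3 w.py w15; python3 -c "
from arc import *
print(pose(84.2))
p=pose(84.2);table(p,84.2,np.arange(85.2,95,1.))"
```

```text
{'clock': np.float64(24.8), 'tcp_pos': array([0.6343, 0.1386, 0.1872]), 'orientation': array([-1.000e-04,  7.414e-01,  6.710e-01,  0.000e+00]), 'joint_pos': array([9.1500e-02, 4.6680e-01, 2.2710e-01, 1.3312e+00, 1.0000e-04,
       1.9110e-01]), 'wrist_force': array([0.6057, 0.4826, 0.0618])}
[0.63550953 0.1378673 ]
[[0.2, 0.0, 0], -1.0, 0],
[[0.5, 0.1, 0], -2.0, 0],
[[0.7, 0.1, 0], -3.0, 0],
[[1.0, 0.1, 0], -4.0, 0],
[[1.2, 0.1, 0], -5.0, 0],
[[1.5, 0.2, 0], -6.0, 0],
[[1.7, 0.2, 0], -7.0, 0],
[[2.0, 0.2, 0], -8.0, 0],
[[2.2, 0.2, 0], -9.0, 0],
[[2.5, 0.2, 0], -10.0, 0],
```

View pics/w15.png

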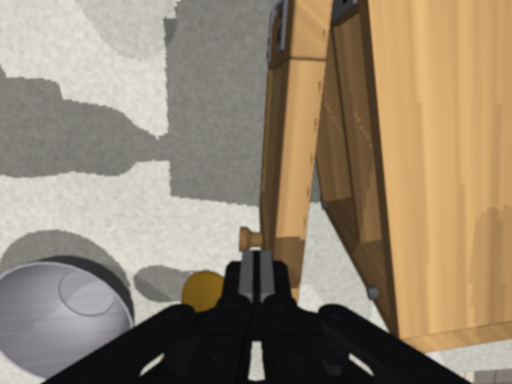

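```bash
cat > ang.py <<'E'
import sys,pickle
from h import *
s,c=pickle.load(open(sys.argv[1]+".pkl","rb")); T=Ttool(s,c)
v=[tuple(map(float,a.split(","))) for a in sys.argv[2:]]
P=onz(c,v,.220,T); print(np.round(P,4)); 
for i in range(0,len(P),2): d=P[i]-P[i+1]; print(np.degrees(np.arctan2(d[1],d[0]))-90)
E
python3 - <<'E'
import cv2
a=cv2.imread("pics/w15.png")
cv2.imwrite("pics/w15z.png",cv2.resize(a[0:280,220:460],None,fx=2.1,fy=2.1,interpolation=cv2.INTER_CUBIC))
E
```

```text
(no output)
```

View pics/w15z.png

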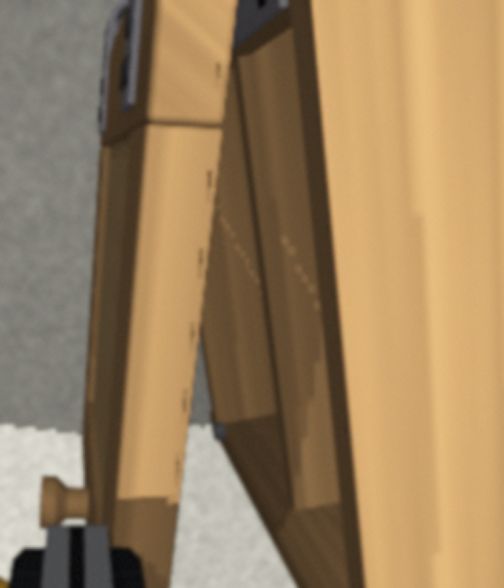

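Run:
```python
f=lambda x,y:"%.1f,%.1f"%(220+x/2.1,y/2.1)
import subprocess
subprocess.run(["python3","ang.py","w15",f(236,10),f(181,470),f(150,120),f(118,495)])
subprocess.run("sed s/.220,T/.222,T/ ang.py > ang2.py",shell=True)
subprocess.run(["python3","ang2.py","w15",f(309,10),f(362,585)])
```

```text
[[0.5264 0.1779 0.22  ]
 [0.6104 0.1643 0.22  ]
 [0.5421 0.1623 0.22  ]
 [0.6148 0.1507 0.22  ]]
80.79417324268314
80.9902951920883
[[0.528  0.1896 0.222 ]
 [0.6407 0.202  0.222 ]]
-263.7147307133056
```

Request:
apply_moves([
  [[0.2,0,0],-1,0],
  [[0.5,0.1,0],-2,0],
  [[0.7,0.1,0],-3,0],
  [[1,0.1,0],-4,0],
  [[1.2,0.1,0],-5,0],
  [[1.5,0.2,0],-6,0],
  [[1.7,0.2,0],-7,0],
  [[2,0.2,0],-8,0],
  [[2.2,0.2,0],-9,0],
  [[2.5,0.2,0],-10,0],
])

```text
clock: 26.1
tcp_pos: [0.6388, 0.1631, 0.1872]
orientation: [-0.0, 0.68, 0.733, 0.0]
wrist_force: [0.4, -1.1, -0.3]
finger_gap: -0.0
```

```bash
python3 w.py w16;  python3 - <<'E'
import cv2
a=cv2.imread("pics/w16.png")
cv2.imwrite("pics/w16z.png",cv2.resize(a[0:280,220:460],None,fx=2.1,fy=2.1,interpolation=cv2.INTER_CUBIC))
E
```

```text
{'clock': np.float64(26.1), 'tcp_pos': array([0.6388, 0.1631, 0.1872]), 'orientation': array([-0.    ,  0.6804,  0.7329,  0.    ]), 'joint_pos': array([1.2830e-01, 4.8770e-01, 2.6010e-01, 1.3432e+00, 1.0000e-04,
       5.4100e-02]), 'wrist_force': array([ 0.4196, -1.1227, -0.3269])}
```

View pics/w16z.png

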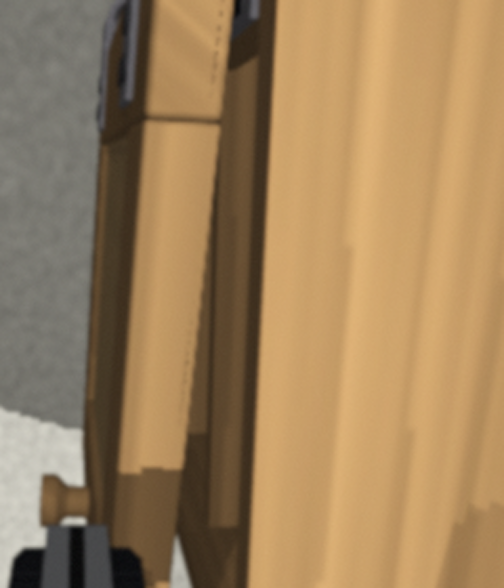

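Request:
apply_moves([
  [[0.1,0,0],-0.5,0],
  [[0.2,0,0],-1,0],
  [[0.3,0,0],-1.5,0],
  [[0.4,0,0],-2,0],
  [[0.5,0,0],-2,0],
  [[0.6,0,0],-2,0],
  [[0.7,0,0],-2,0],
  [[0.8,0,0],-2,0],
  [[0.9,0,0],-2,0],
  [[0.9,0,0],-2,0],
])

```text
clock: 27.4
tcp_pos: [0.6381, 0.1721, 0.1872]
orientation: [-0.0, 0.668, 0.744, 0.0]
wrist_force: [0.3, -0.6, -0.1]
finger_gap: -0.0004
```

```bash
python3 w.py w17;  python3 - <<'E'
import cv2
a=cv2.imread("pics/w17.png")
cv2.imwrite("pics/w17z.png",cv2.resize(a[0:280,220:460],None,fx=2.1,fy=2.1,interpolation=cv2.INTER_CUBIC))
E
```

```text
{'clock': np.float64(27.4), 'tcp_pos': array([0.6381, 0.1721, 0.1872]), 'orientation': array([-0.    ,  0.6678,  0.7443,  0.    ]), 'joint_pos': array([1.4200e-01, 4.9110e-01, 2.6550e-01, 1.3452e+00, 1.0000e-04,
       3.3800e-02]), 'wrist_force': array([ 0.2561, -0.6078, -0.1399])}
```

View pics/w17z.png

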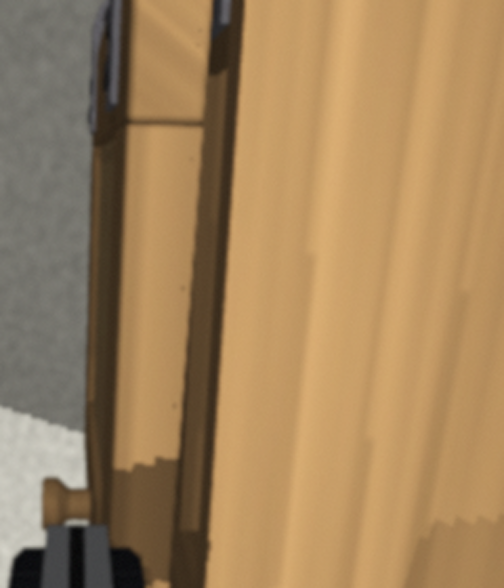

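Request:
apply_moves([
  [[0.05,0,0],0,0],
  [[0.05,0,0],0,0],
  [[0.1,0,0],0,0],
  [[0.1,0,0],0,0],
  [[0.15,0,0],0,0],
  [[0.15,0,0],0,0],
  [[0.2,0,0],0,0],
  [[0.2,0,0],0,0],
  [[0.2,0,0],0,0],
  [[0.2,0,0],0,0],
])

```text
clock: 28.7
tcp_pos: [0.638, 0.174, 0.1872]
orientation: [-0.0, 0.668, 0.744, 0.0]
wrist_force: [0.8, -0.1, -0.5]
finger_gap: -0.0001
```

Request:
apply_moves([
  [[0.05,0,0],0,0],
  [[0.05,0,0],0,0],
  [[0.1,0,0],0,0],
  [[0.1,0,0],0,0],
  [[0.12,0,0],0,0],
  [[0.12,0,0],0,0],
  [[0.15,0,0],0,0],
  [[0.15,0,0],0,0],
  [[0.15,0,0],0,0],
  [[0.15,0,0],0,0],
])

```text
clock: 29.95
tcp_pos: [0.6378, 0.175, 0.1872]
orientation: [0.0, 0.668, 0.744, -0.0]
wrist_force: [1.0, -4.9, -0.1]
finger_gap: -0.0002
```

```bash
python3 w.py w18;  python3 - <<'E'
import cv2
a=cv2.imread("pics/w18.png")
cv2.imwrite("pics/w18z.png",cv2.resize(a[0:280,220:460],None,fx=2.1,fy=2.1,interpolation=cv2.INTER_CUBIC))
E
```

```text
{'clock': np.float64(29.95), 'tcp_pos': array([0.6378, 0.175 , 0.1872]), 'orientation': array([ 2.000e-04,  6.680e-01,  7.441e-01, -3.000e-04]), 'joint_pos': array([ 1.4680e-01,  4.9220e-01,  2.6730e-01,  1.3459e+00, -7.0000e-04,
        3.9100e-02]), 'wrist_force': array([ 0.9539, -4.9378, -0.0822])}
```

View pics/w18z.png

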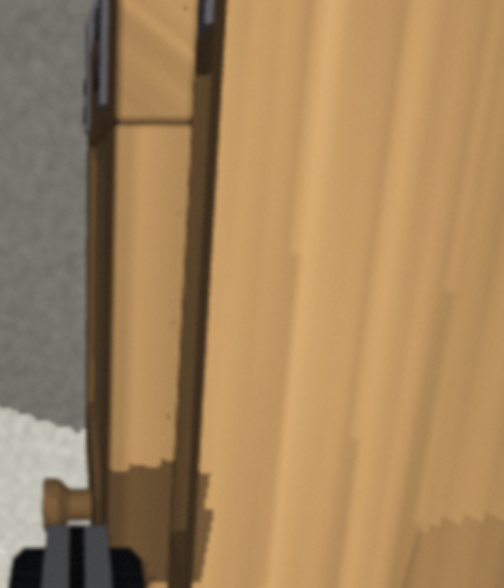

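Request:
apply_moves([
  [[-0.2,0,0],0,0],
  [[-0.5,0,0],0,0],
  [[-1.5,0,0],0,0],
  [[-3,0,0],0,0],
  [[-4,0,-2],0,0],
  [[-4,0,-6],0,0],
  [[-4,0,-10],0,0],
  [[-4,0,-10],0,0],
  [[-4,0,-10],0,0],
  [[-4,0,-10],0,0],
])

```text
clock: 31.25
tcp_pos: [0.6416, 0.1353, 0.2856]
orientation: [-0.001, 0.668, 0.744, -0.001]
wrist_force: [0.9, 0.5, -0.2]
finger_gap: -0.0002
```

```bash
python3 w.py w19;  python3 - <<'E'
from workcell import env
import cv2
a=cv2.imread("pics/w19.png")
cv2.imwrite("pics/w19z.png",cv2.resize(a[0:290,220:512],None,fx=2,fy=2,interpolation=cv2.INTER_CUBIC))
c=env.read_camera("scene")["pixels"][:,:,::-1]; cv2.imwrite("pics/w19s.png",c)
E
```

```text
{'clock': np.float64(31.25), 'tcp_pos': array([0.6416, 0.1353, 0.2856]), 'orientation': array([-0.001 ,  0.668 ,  0.7441, -0.0009]), 'joint_pos': array([ 8.5400e-02,  4.8810e-01,  4.9940e-01,  1.5848e+00,  1.0000e-04,
       -2.2300e-02]), 'wrist_force': array([ 0.8618,  0.4561, -0.2432])}
```

View pics/w19z.png

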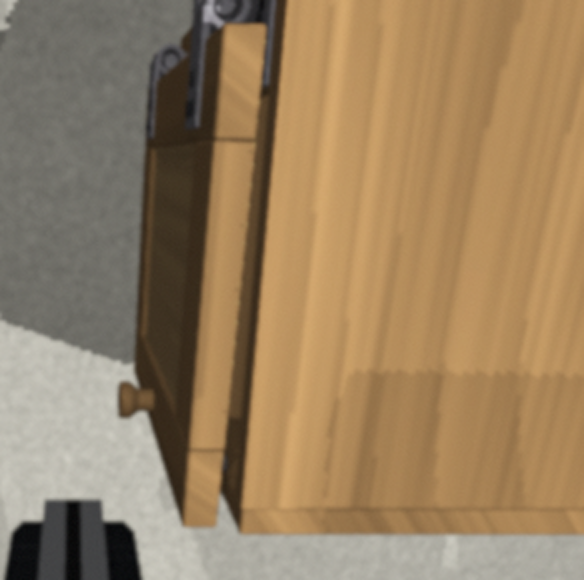

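View pics/w19s.png

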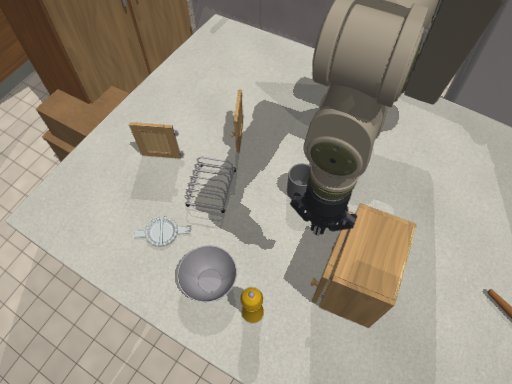

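Run:
```python
f=lambda x,y:"%.1f,%.1f"%(220+x/2,y/2)
import subprocess
subprocess.run(["python3","ang.py","w19",f(265,28),f(217,522),f(216,140),f(189,450)])
subprocess.run(["python3","ang2.py","w19",f(282,20),f(241,530)])
```

```text
[[0.5106 0.1828 0.22  ]
 [0.683  0.1986 0.22  ]
 [0.5443 0.1734 0.22  ]
 [0.6537 0.1826 0.22  ]]
-264.74777412570467
-265.18672326241966
[[0.5084 0.187  0.222 ]
 [0.6844 0.208  0.222 ]]
-263.21614863164996
```

Request:
apply_moves([
  [[0,0,0],0,0],
  [[0,0,0],0,0],
  [[0,0,0],0,0],
  [[0,0,0],0,0],
  [[0,0,0],0,0],
  [[0,0,0],0,0],
  [[0,0,0],0,0],
  [[0,0,0],0,0],
  [[0,0,0],0,0],
  [[0,0,0],0,0],
])

```text
clock: 32.6
tcp_pos: [0.6421, 0.1357, 0.2872]
orientation: [-0.0, 0.668, 0.744, 0.0]
wrist_force: [-0.1, 0.3, 0.2]
finger_gap: -0.0006
```

```bash
python3 w.py w20;  python3 - <<'E'
import cv2,numpy as np
a=cv2.imread("pics/w20.png");b=cv2.imread("pics/w19.png")
z=cv2.resize(a[0:290,220:512],None,fx=2,fy=2,interpolation=cv2.INTER_CUBIC)
cv2.imwrite("pics/w20z.png",z)
print(cv2.absdiff(a,b).max(2)[0:290,220:400].mean())
E
```

```text
{'clock': np.float64(32.6), 'tcp_pos': array([0.6421, 0.1357, 0.2872]), 'orientation': array([-0.    ,  0.6679,  0.7442,  0.    ]), 'joint_pos': array([ 8.6000e-02,  4.8720e-01,  5.0200e-01,  1.5855e+00,  1.0000e-04,
       -2.2000e-02]), 'wrist_force': array([-0.1495,  0.3335,  0.2306])}
4.790249042145594
```

View pics/w20z.png

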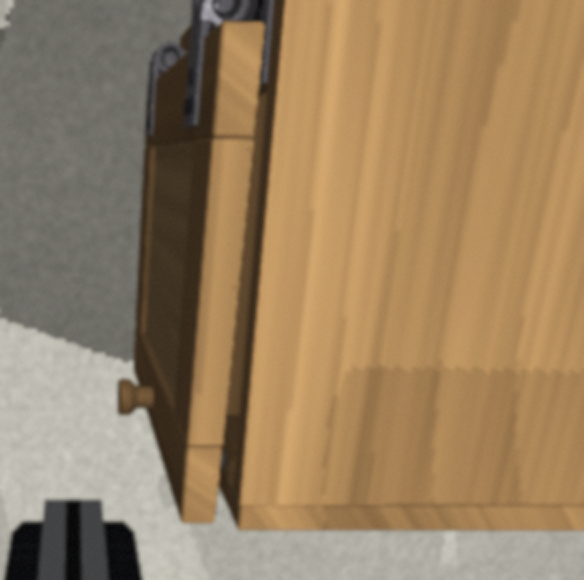

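```bash
python3 -c "
from workcell import env
print(env.hand_in()); print(env.get_state()['clock'])"
```

```text
the job is handed in; nothing more can be done
None
the job is handed in; nothing more can be done
```

I lifted the door out of the rack and lined its sockets up over the pins by looking through the upper socket with the wrist camera. I lowered it in small steps with no resistance until it seated with about 6.5 N of contact. Then I released it, pushed it shut with closed fingers and backed the arm away. I handed it in at about 33 s.

**Last checks:**
- **Seating:** Seating height puts the lower edge about 13.6 mm above the table, against 14 mm for fully home. That figure comes from the arm's height at contact. After release I did not measure it again; the pictures only show the door hanging on its hinges.
- **Door angle:** The door is at rest about 1.5–2° (roughly 0.03 rad) off parallel to the cupboard front, within the 0.07 limit. It did not stay flat against the felt bumpers. It touched them at about 5 N and stopped slightly open when I backed off, with a gap of about 9 mm at the free end instead of 5 mm. I did not push it again.
- **Everything else:** The mug, bowl, grinder and mold look unmoved in the scene picture. The wrist force was near zero at the end, with the arm clear of everything.

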